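# Square up a drawer runner with a try square

### The arm

A 6-joint arm with a two-finger parallel gripper is mounted at the origin on the work surface. World frame = base frame: x ahead of the robot, y to its left, z up, the work surface at z = 0. Lengths are in mm, angles in degrees, forces in N, time in s.
With the tool pointing down it reaches from about 300 to 875 mm from the base axis. Payload 6.4 kg.
Tool frame: the origin (TCP) lies midway between the tips of the shut fingers; the grasp point (between the pads) lies 19 mm behind it (bot.grip_point_offset is the distance from the TCP to the grasp point, in mm); z points along the fingers, y is the line along which they close (so a half turn about z gives the same grasp; the last joint's range is limited). The gripper opens to 85 mm and grips with 20 to 120 N. Pads are 22 mm wide; open, the fingers measure 114 mm over their backs; the gripper's body (76 mm by 85 mm) begins 54 mm behind the grasp point. The pads swing forward as they close: fully open they stand 13 mm farther back than shut.
Start: joints at [59.055, 10.359, 92.074, -0, 77.567, -11.82], TCP at [188.379, 543.281, 231.288] pointing down, gripper open.
Joint ranges: [-171.53, 171.53], [-51.25, 118.39], [17.06, 147.69], [-65.23, 245.23], [0, 150.52], [-178.68, 178.68]. Speed limits (degrees/s): [147.25, 147.25, 172.46, 180, 180, 180].

### API

Orientations are given as a 3x3 rotation matrix whose columns are the frame's x, y, z axes.
In Python, from workcell import readout, vision, ticket, bot gives the robot as it stands. The module is installed in compiled form; this text tells all that it offers.
- The arm moves only by the tool carry_out, never from a script. Its arguments are lists of equal length, an entry for each row: "travel": the shift along the tool's x, y, z in units of 30 mm (1.0 is 30 mm), a list of three; "yaw": the turn about the tool's z in units of 6 degrees (1.0 is 6 degrees). A call has exactly 10 rows; each row shifts and turns the commanded pose from where the row before left it, along the tool's axes as they then stand; what a row does not reach is not made up. A row lasts 1/12 s, in which the tool goes at most 41.7 mm and 7.16 degrees, less where a joint would pass 70% of its speed; a pose out of reach is approached as far as the arm can. A call is refused whole if a number of a shift passes 1 or a number of a turn 1, either way. A call with a gripper value outside its range is refused whole. "fingers" is the opening, from -1 (shut) to 1 (fully open), set as the call begins (left out, the last holds). The fingers move at their own pace and stop on an object; the grip force is fixed at half the most. Time passes only in rows, so rows that do not move let the fingers close, or fill a call up. It gives the time, the measured TCP pose, the force, the opening and the grip force at its end, in the units of the state.
- readout.get_state(): the state, without advancing time (a new reading comes with each control period).
- vision.camera(name): name is "scene" or "top"; returns (picture, depth): 420x560x3 uint8, red, green, blue; 420x560 float32, mm along the optical axis (not along the pixel's ray), 0 where there is no reading.
- vision.calibration(name): a dict with "intrinsics" (3x3 intrinsics, pixels), "dist" ([k1, k2, p1, p2, k3] as OpenCV has them; the pictures are not rectified), "R" (3x3) and "t" (3): a world point X has camera coordinates R X + t. Camera axes: x right, y down, z forward; pixel columns grow to the right and rows downward; lengths in mm; the calibration is good to about 2 mm. A picture is of the moment at which its call begins. calibration takes no time and is no camera call.
- ticket.close_job(): hands the job in; it is judged then, once.
The state is a dict: "time": time; "q": joint angles; "qvel": joint speeds; "joint_efforts": joint torques, N m; "tcp_pos": TCP position; "tcp_rot": TCP orientation; "ft_force": force on the tool from outside, world axes, zero at the start; "moment": the same for the moment, N m; "finger_gap": opening from 0.0 (shut) to 1.0 (fully open); "grasp_force": force on a finger pad.
Only numpy, scipy, OpenCV 4.12 (cv2) and the standard library are available. Lean on these libraries where they do the work, as an engineer would, in place of code of your own. Each camera call takes 0.05 s, during which the arm holds its last target. There are 200 camera calls.

### The job

Take the try square out of its fitted tray and lay it gently on the white cabinet panel, without letting it drop, so that its stock is flush along the panel's front edge and the blade lies flat on the panel, its outer edge up against the wooden runner's rounded nose. The runner hangs on one screw and has swung out of square: swing it in until its side is flush along the blade, and leave it square to the front edge with the try square still in place. Leave the roll of tape where it lies.

Things in the scene. Friction and masses are not known exactly. Their poses are not given: they have to be found in the camera images.
- square: Try square, 0.27 kg, one L: steel blade 140 x 35 x 4 mm out of a dark wooden brass-faced stock 110 x 28 x 22 mm. Origin: stock's inner (brass) face, at the blade's outer edge, blade underside. x along the blade away from the stock. Blade x 0..140, y -35..0 (outer edge y=0), z 0..4 mm; stock x -28..0, y -110..0, z -9..13 mm. Centre of mass about x 33, y -30. Starts in the tray, z up.
- blade_tip (a point): Point on the square at the tip of the blade's outer edge, underside: x 140, y 0, z 0 mm in the square's frame.
- stock_end (a point): Point on the square on the stock's inner face at its free end: x 0, y -110, z 0 mm in the square's frame.
- tray: Fitted foam tray, fixed, 200 x 184 x 38 mm, left or right of the panel, axes as the square in it; origin centre of underside. Square's origin at x -56, y 30, z 25 mm: stock sunk to the foam's top, 3 mm clear around; blade 9 mm below the top. The only place to grip: a finger scoop, 60 (x) by 128 mm (y), across the blade, centred 48 mm from the stock's inner face, floor 5 mm above the bench.
- panel: White cabinet side, fixed, 340 (x) x 240 (y) x 18 mm thick; origin centre of underside, x away from the robot, z up. Straight front edge (brown band, towards the robot) at x -170 mm, z 0..18. In front of it is bare bench: the square's stock goes there, its underside 9 mm above the bench. Two steel holdfasts 146 mm high behind the back edge reach in to x 110 mm at y -75 and 75.
- runner (a joint): Angle (rad) of the wooden runner about its one screw: 0 = square to the front edge, positive = free end swung to the panel's +y, as it starts. Stays where left; about 1 N at the free end moves it. Batten 30 wide, 20 high, on top of the panel; screw on its centre line at panel x -130, y 50 mm; nose a half round of radius 15 about the screw; free end 160 mm from the screw.
- runner_nose (a point): Point on the runner's side towards the square (-y side), level with the screw, at the panel's top: 15 mm to -y of the screw axis. Its frame is the runner's: x along the runner to its free end, y across it. The square's blade belongs on this side, its outer edge at y = 0 of this frame.
- runner_end (a point): Point on top of the runner, on its centre line, 140 mm from the screw axis, 20 mm above the panel's top: a place to take the runner across its width; it lies beyond the tip of the blade.
- tape: Roll of masking tape lying on the back right part of the panel, 84 mm across, 24 mm high; origin at the centre of its underside. Bystander.
- screw_box: Yellow screw box, fixed, 180 x 160 mm, 45 mm high, on the other side of the panel from the tray; origin at the centre of its underside. Bystander.

How it is judged (in metres and radians):
At the end, for the whole second after the job is handed in: The square rests flat (0.03 rad) on the panel; stock face to front edge: no gap over 2.5 mm at either end; blade's outer edge within 3 mm of the runner's side at the screw and at the blade tip; runner square within 0.022 rad; square at rest (x of square in the frame of panel between -0.1725 and -0.167 m and x of stock_end in the frame of panel between -0.1725 and -0.167 m and z of square in the frame of panel between 0.0155 and 0.0205 m and angle between square's own z axis and vertical below 0.03 rad and y of square in the frame of runner_nose between -0.003 and 0.003 m and y of blade_tip in the frame of runner_nose between -0.003 and 0.003 m and value of joint runner between -0.022 and 0.022 rad and linear speed of square below 0.01 m/s); the robot touches nothing.
It fails at once if the square is dropped: it falls out of the gripper faster than 0.7 m/s (linear speed of square above 0.7 m/s and contact force between the fingers and square below 0.1 N).
It fails at once if the roll of tape is moved by more than 30 mm (distance of tape from where it was at the start of the episode above 0.03 m).
It also fails if it takes over 56 s, if anything falls off the work surface, if the arm or the gripper's body presses on something with over 40 N, if the wrist force passes 120 N, or if a joint passes its speed limit or range.

## Working session

There is one attempt and no reset: what is moved stays moved. The work goes in short steps, Python scripts to look and compute and a tool call to move; the robot and the scene stay as the last step left them, time stands still between calls to the robot, and variables do not carry over. Pictures are saved under pics/ and viewed, at most 10 in all, crops included, and the job is handed in when it is done.

Besides the shell and the picture viewer there is one more tool, called after "Emit:" as name(argument=value, ...) on one line, values as JSON. carry_out: Moves the arm, as the interface text tells. Its arguments: {"type":"object","properties":{"travel":{"type":"array"},"yaw":{"type":"array"},"fingers":{"type":"number"}},"required":["travel","yaw"]}

```bash
mkdir -p pics; cat > h.py <<'E'
import numpy as np, cv2
from workcell import readout, vision, ticket, bot
def cal(n):
    c=vision.calibration(n); return [np.array(c[k],float) for k in ("intrinsics","dist","R","t")]
def ray(n,px):
    K,d,R,t=cal(n); p=cv2.undistortPoints(np.array(px,float).reshape(-1,1,2),K,d).reshape(-1,2)
    D=np.c_[p,np.ones(len(p))]@R; return -R.T@t, D
def onz(n,px,z):
    o,D=ray(n,px); return o+D*((z-o[2])/D[:,2])[:,None]
def proj(n,X):
    K,d,R,t=cal(n); return cv2.projectPoints(np.array(X,float).reshape(-1,3),cv2.Rodrigues(R)[0],t,K,d)[0].reshape(-1,2)
def cloud(n,dep):
    h,w=dep.shape; u,v=np.meshgrid(np.arange(w),np.arange(h)); o,D=ray(n,np.c_[u.ravel(),v.ravel()])
    return (o+D*dep.ravel()[:,None]).reshape(h,w,3)
E
python3 - <<'E'
from h import *
for n in("scene","top"):
    p,d=vision.camera(n); np.savez(f"{n}0.npz",p=p,d=d); cv2.imwrite(f"pics/{n}0.png",p[:,:,::-1]); print(n,cal(n))
s=readout.get_state(); print(s)
E
```

```text
scene [array([[463.56955816,   0.        , 278.31124683],
       [  0.        , 463.56955816, 216.75990195],
       [  0.        ,   0.        ,   1.        ]]), array([-0.02808087,  0.        ,  0.        ,  0.        ,  0.        ]), array([[-0.85194502,  0.52360537,  0.00520555],
       [ 0.44450274,  0.72842239, -0.5213618 ],
       [-0.27677968, -0.44185771, -0.85331985]]), array([ 499.66325118, -231.60335686, 1366.5341008 ])]
top [array([[481.10223252,   0.        , 286.46826058],
       [  0.        , 481.10223252, 208.00965513],
       [  0.        ,   0.        ,   1.        ]]), array([-0.14305111,  0.        ,  0.        ,  0.        ,  0.        ]), array([[-0.02201428, -0.99959936,  0.01778998],
       [-0.98203282,  0.01828472, -0.18782226],
       [ 0.18742173, -0.02160512, -0.98204191]]), array([ -20.61625183,  585.89544243, 1191.28474207])]
{'time': 0.1, 'q': array([ 5.90560595e+01,  1.03979951e+01,  9.21251117e+01, -5.60193685e-04,
        7.75678260e+01, -1.18216061e+01]), 'qvel': array([ 0.06481046, -0.04791656, -0.09235271, -0.08867438, -0.10352884,
       -0.03605938]), 'joint_efforts': array([ 8.06022636e-04, -4.45872080e+01, -3.52240062e+01, -2.86811674e-04,
        4.12013105e-03,  1.74942795e-05]), 'tcp_pos': array([188.10440178, 542.84143992, 230.47760262]), 'tcp_rot': array([[-9.44821852e-01,  3.27583600e-01, -8.07883977e-04],
       [ 3.27584444e-01,  9.44820917e-01, -1.36609806e-03],
       [ 3.15794358e-04, -1.55536953e-03, -9.99998741e-01]]), 'ft_force': array([-0.19968137,  0.46368227, -0.18390793]), 'moment': array([0.00498732, 0.01531472, 0.00250619]), 'grasp_force': 0.0, 'finger_gap': 0.9965315608760603}
```

View pics/top0.png

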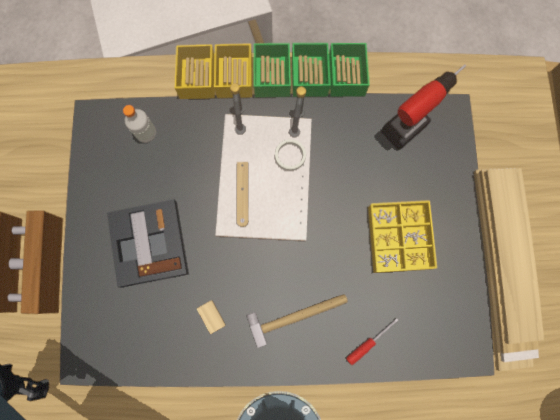

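View pics/scene0.png

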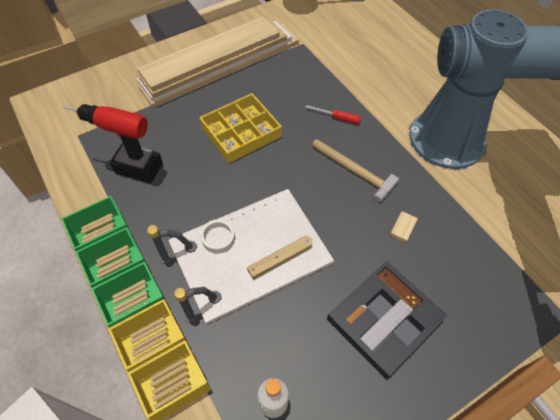

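The top view shows the tray at about (147,243) with the square in it: stock at (160,267), blade up to (140,213). The panel is around (265,177), the runner from (242,222) to (242,165), and the tape at (290,156). The scene view shows the same things from the far side.

```bash
python3 - <<'E'
from h import *
t=np.load("top0.npz")["p"]; s=np.load("scene0.npz")["p"]
a=cv2.resize(t[105:295,100:320],None,fx=2.6,fy=2.6,interpolation=cv2.INTER_CUBIC)
cv2.imwrite("pics/c1.png",a[:,:,::-1])
# panel white mask
for n,im in(("top",t),("scene",s)):
    hsv=cv2.cvtColor(im,cv2.COLOR_RGB2HSV)
    d=np.load(n+"0.npz")["d"]; P=cloud(n,d)
    m=((hsv[...,1]<40)&(hsv[...,2]>150)).astype(np.uint8)
    k,l,st,c=cv2.connectedComponentsWithStats(m)
    for i in range(1,k):
        if st[i,4]>150:
            pp=P[l==i]; r=cv2.minAreaRect(np.argwhere(l==i)[:,::-1].astype(np.float32)); print(n,st[i],np.round(np.median(pp,0)),cv2.boxPoints(r).round(1).tolist())
    q=[(147,243),(140,240),(160,267),(130,260),(242,193),(265,215),(290,145),(200,250)] if n=="top" else [(400,320),(385,325),(400,287),(280,255),(250,290),(218,225),(300,340)]
    for u,v in q: print(n,(u,v),im[v,u],hsv[v,u],P[v,u].round(1))
E
```

```text
top [    0     0   560    64 26807] [1591. -109. -748.] [[0.0, 0.0], [559.0, 0.0], [559.0, 63.0], [0.0, 63.0]]
top [125 109  23  21 275] [809. 347. 115.] [[122.0999984741211, 120.0999984741211], [139.39999389648438, 106.30000305175781], [150.5, 120.19999694824219], [133.1999969482422, 134.0]]
top [ 215  114   97  127 9769] [678.  16.  17.] [[214.6999969482422, 235.1999969482422], [221.39999389648438, 113.0999984741211], [313.29998779296875, 118.19999694824219], [306.5, 240.3000030517578]]
top [131 212  21  53 672] [515. 353.  28.] [[130.3000030517578, 213.60000610351562], [143.3000030517578, 211.60000610351562], [151.1999969482422, 262.70001220703125], [138.1999969482422, 264.70001220703125]]
top [248 313  19  35 311] [273.  51.  25.] [[245.6999969482422, 315.20001220703125], [255.0, 311.8999938964844], [266.5, 344.3999938964844], [257.1000061035156, 347.70001220703125]]
top [503 350  35  12 277] [ 182. -641.   36.] [[502.79998779296875, 353.29998779296875], [536.9000244140625, 349.29998779296875], [537.9000244140625, 357.3999938964844], [503.70001220703125, 361.3999938964844]]
top [
[... 2026 characters left out ...]
, [287.0, 410.0], [258.0, 410.0]]
scene [535 397  24  23 179] [363. 668.  54.] [[533.9000244140625, 399.70001220703125], [538.5999755859375, 395.6000061035156], [558.2000122070312, 418.79998779296875], [553.5, 422.79998779296875]]
scene (400, 320) [172 165 167] [171  10 172] [485.2 362.7  26.4]
scene (385, 325) [185 178 180] [171  10 185] [522.3 354.3  28.5]
scene (400, 287) [118  73  50] [ 10 147 118] [438.  301.7  35.6]
scene (280, 255) [203 175 128] [ 19  94 203] [634.4  85.3  38.5]
scene (250, 290) [231 222 217] [ 11  15 231] [738.1 119.   20. ]
scene (218, 225) [133 130 121] [ 23  23 133] [720.4 -75.8  23.8]
scene (300, 340) [124 123 121] [ 20   6 124] [ 6.984e+02  2.761e+02 -2.000e-01]
```

View pics/c1.png

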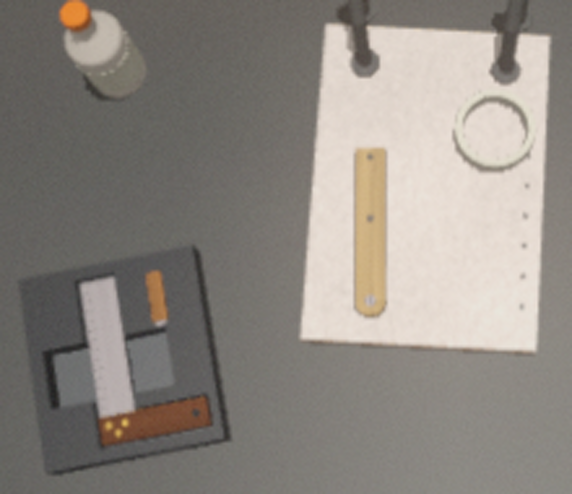

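```bash
cat >> h.py <<'E'
def mask(im,kind,f=4):
    b=cv2.resize(im,None,fx=f,fy=f,interpolation=cv2.INTER_CUBIC); hsv=cv2.cvtColor(b,cv2.COLOR_RGB2HSV).astype(int); r,g,bl=[b[...,i].astype(int) for i in range(3)]
    if kind=="blade": m=(r>140)&(hsv[...,1]<50)
    if kind=="panel": m=(r>165)
    if kind=="wood": m=(r>150)&(r-bl>45)
    if kind=="stock": m=(r-bl>32)&(r<175)
    return m.astype(np.uint8)
def comp(n,im,kind,near,z,f=4):
    """world contour of the component nearest to world point"""
    m=mask(im,kind,f); k,l,st,c=cv2.connectedComponentsWithStats(m)
    q=proj(n,[near])[0]; i=l[int(round(q[1]*f)),int(round(q[0]*f))]
    if i==0:
        e=np.where(st[1:,4]>300,np.hypot(*(c[1:]-q*f).T),1e9); i=1+e.argmin()
    ct=max(cv2.findContours((l==i).astype(np.uint8),cv2.RETR_EXTERNAL,cv2.CHAIN_APPROX_NONE)[0],key=len)[:,0]
    px=(ct+.5)/f-.5
    return onz(n,px,z)[:,:2]
def sides(W,tol=5,trim=.18):
    (c,_,_)=r=cv2.minAreaRect(W.astype(np.float32)); B=cv2.boxPoints(r); out=[]
    for a,b in zip(B,np.roll(B,-1,0)):
        L=np.linalg.norm(b-a); u=(b-a)/L; n=np.array([-u[1],u[0]]); s=(W-a)@u; h=(W-a)@n
        k=(s>trim*L)&(s<(1-trim)*L)&(abs(h)<tol)
        if k.sum()<8: out.append(None); continue
        for _ in range(3):
            vx,vy,x,y=cv2.fitLine(W[k].astype(np.float32),cv2.DIST_HUBER,0,.01,.01).ravel()
            res=abs((W-[x,y])@[-vy,vx]); k2=k&(res<1.5); k=k2 if k2.sum()>8 else k
        out.append((round(float(x),1),round(float(y),1),round(float(np.degrees(np.arctan2(vy,vx))),2)))
    return out
E
python3 - <<'E'
from h import *
for n in("top","scene"):
    im=np.load(n+"0.npz")["p"]
    for kind,near,z in(("blade",(515,353,29),29),("stock",(440,298,38),38),("panel",(600,20,18),18),("wood",(632,84,38),38)):
        W=comp(n,im,kind,near,z); r=cv2.minAreaRect(W.astype(np.float32))
        print(n,kind,np.round(r[0],1),np.round(r[1],1),[x for x in sides(W)])
E
```

```text
top blade [517.  353.5] [140.   36.8] [(448.7, 343.4, -78.08), (520.2, 336.1, 10.26), (585.3, 366.4, -79.61), (519.1, 371.7, 9.99)]
top stock [440.9 301. ] [ 30.  111.9] [(426.7, 298.3, -79.66), (450.8, 246.4, 10.01), (454.9, 303.4, -79.2), (431.7, 355.7, 11.12)]
top panel [684.7  24.9] [242.8 342.8] [(674.5, -95.3, -3.99), (854.8, 10.2, 85.76), (691.8, 145.5, -4.19), (514.2, 37.3, 85.83)]
top wood [630.2  83.9] [ 30.1 175. ] [(631.6, 68.9, -0.35), (717.6, 84.7, 88.88), (615.5, 98.7, -0.1), (543.5, 82.4, -89.13)]
scene blade [517. 353.] [140.7  36.5] [(448.5, 338.3, -79.07), (507.5, 333.3, 10.86), (585.6, 366.0, -79.65), (516.9, 371.1, 10.61)]
scene stock [444.4 302. ] [ 36.  110.9] [(427.3, 298.3, -79.88), (450.2, 247.2, 8.82), (458.5, 299.6, -80.79), (434.4, 356.5, 10.87)]
scene panel [685.   24.3] [245.4 342.9] [(673.9, -95.1, -4.2), (854.1, -7.3, 85.73), (695.8, 145.7, -4.17), (515.0, 38.6, 85.92)]
scene wood [632.8  84.8] [ 30.6 175.5] [(633.0, 70.3, -0.23), (719.9, 83.6, 86.73), (633.7, 99.5, -0.37), (545.8, 84.4, 89.53)]
```

The front edge, the runner and the square agree in both views to about 1 mm at the given heights.

```bash
cat >> h.py <<'E'
def Rz(a): c,s=np.cos(np.radians(a)),np.sin(np.radians(a)); return np.array([[c,-s],[s,c]])
UP=np.array([.99735,-.07272]); NP_=np.array([.07272,.99735])
def P2W(u,n): return u*UP+n*NP_     # panel-aligned coordinates (front edge u=511.2, nose n=109.9)
def plan(xy,z,yaw,k=10):
    """per-row travel/yaw in units; yaw = world angle of tool y axis minus 90 (mod 180)"""
    s=readout.get_state(); R=np.array(s["tcp_rot"]); p=np.array(s["tcp_pos"])
    cur=np.degrees(np.arctan2(R[1,1],R[0,1]))-90
    d=(yaw-cur+90)%180-90; w=-d/k
    M=np.zeros((2,2)); 
    for i in range(k): M+=Rz(d/k*i)@R[:2,:2]
    t=np.linalg.solve(M,np.array(xy)-p[:2])
    print("t",round(s["time"],2),"pos",p.round(1),"yaw",cur.round(2),"F",np.round(s["ft_force"],1),"gap",round(s["finger_gap"]*85,1))
    print("rows",k,"travel",(t/30).round(3),((p[2]-z)/k/30).round(3),"yaw",(w/6).round(3))
E
python3 -c "
from h import *
plan((487.2,347.9),150,10.1)"
```

```text
t 0.1 pos [188.1 542.8 230.5] yaw -19.12 F [-0.2  0.5 -0.2] gap 84.7
rows 10 travel [-1.071 -0.548] 0.268 yaw -0.487
```

Emit:
carry_out(travel=[[-0.9, -0.46, 0.2], [-0.9, -0.46, 0.2], [-0.9, -0.46, 0.2], [-0.9, -0.46, 0.2], [-0.9, -0.46, 0.2], [-0.9, -0.46, 0.2], [-0.9, -0.46, 0.2], [-0.9, -0.46, 0.2], [-0.9, -0.46, 0.2], [-0.9, -0.46, 0.2]], yaw=[-0.487, -0.487, -0.487, -0.487, -0.487, -0.487, -0.487, -0.487, -0.487, -0.487])

```text
time: 0.93
tcp_pos: [440.7, 378.5, 170.6]
tcp_rot: [[-0.984, -0.178, -0.001], [-0.178, 0.984, -0.0], [0.001, -0.0, -1.0]]
ft_force: [0.3, 0.0, 1.1]
finger_gap: 1.002
grasp_force: 0.0
```

```bash
python3 -c "
from h import *
plan((487.2,347.9),90,10.1,6)"
```

```text
t 0.93 pos [440.7 378.5 170.6] yaw 10.23 F [0.3 0.  1.1] gap 85.2
rows 6 travel [-0.224 -0.213] 0.448 yaw 0.004
```

Emit:
carry_out(travel=[[-0.224, -0.213, 0.448], [-0.224, -0.213, 0.448], [-0.224, -0.213, 0.448], [-0.224, -0.213, 0.448], [-0.224, -0.213, 0.448], [-0.224, -0.213, 0.448], [0, 0, 0], [0, 0, 0], [0, 0, 0], [0, 0, 0]], yaw=[0, 0, 0, 0, 0, 0, 0, 0, 0, 0])

```text
time: 1.77
tcp_pos: [486.5, 349.7, 91.6]
tcp_rot: [[-0.984, -0.176, 0.001], [-0.176, 0.984, 0.001], [-0.001, 0.001, -1.0]]
ft_force: [-1.0, -0.6, -0.8]
finger_gap: 1.0
grasp_force: 0.0
```

```bash
python3 - <<'E'
from h import *
plan((487.2,347.9),24,10.1,8)
p,d=vision.camera("top"); q,e=vision.camera("scene")
a=cv2.resize(p[190:300,90:210],None,fx=3.3,fy=3.3,interpolation=cv2.INTER_CUBIC); b=cv2.resize(q[240:380,310:450],(0,0),fx=2.6,fy=2.6,interpolation=cv2.INTER_CUBIC)
h=min(len(a),len(b)); cv2.imwrite("pics/c2.png",np.hstack([a[:h],b[:h]])[:,:,::-1])
E
```

```text
t 1.77 pos [486.5 349.7  91.6] yaw 10.12 F [-1.  -0.6 -0.8] gap 85.0
rows 8 travel [-0.002 -0.008] 0.282 yaw 0.0
```

View pics/c2.png

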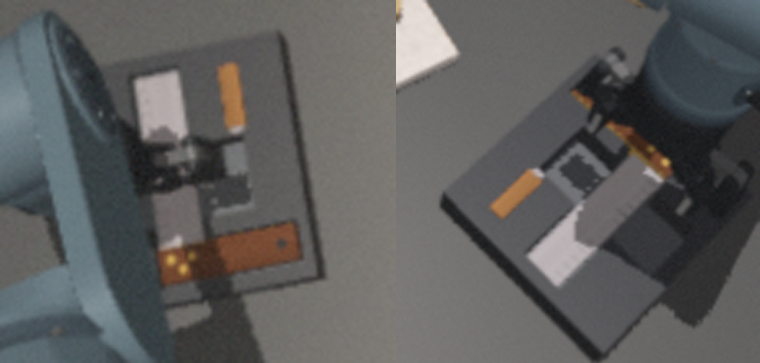

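The fingers straddle the blade over the scoop (top crop around (180,160)), so I can descend.

Emit:
carry_out(travel=[[0, -0.01, 0.32], [0, -0.01, 0.32], [0, -0.01, 0.32], [0, -0.01, 0.32], [0, -0.01, 0.32], [0, -0.01, 0.32], [0, -0.01, 0.32], [0, 0, 0], [0, 0, 0], [0, 0, 0]], yaw=[0, 0, 0, 0, 0, 0, 0, 0, 0, 0])

```text
time: 2.7
tcp_pos: [486.9, 347.1, 23.6]
tcp_rot: [[-0.985, -0.175, 0.0], [-0.175, 0.985, 0.0], [-0.0, 0.0, -1.0]]
ft_force: [0.2, 0.2, 1.3]
finger_gap: 0.998
grasp_force: 0.0
```

```bash
python3 -c "
from h import *
import time
for i in range(2): plan((487.2,347.9),24,10.1,4)"
```

```text
t 2.7 pos [486.9 347.1  23.6] yaw 10.09 F [0.2 0.2 1.3] gap 84.8
rows 4 travel [-0.003  0.007] -0.003 yaw -0.0
t 2.7 pos [486.9 347.1  23.6] yaw 10.09 F [0.2 0.2 1.3] gap 84.8
rows 4 travel [-0.003  0.007] -0.003 yaw -0.0
```

Emit:
carry_out(travel=[[0, 0, 0], [0, 0, 0], [0, 0, 0], [0, 0, 0], [0, 0, 0], [0, 0, 0], [0, 0, 0], [0, 0, 0], [0, 0, 0], [0, 0, 0]], yaw=[0, 0, 0, 0, 0, 0, 0, 0, 0, 0], fingers=-1)

```text
time: 3.53
tcp_pos: [487.1, 347.3, 24.4]
tcp_rot: [[-0.985, -0.175, 0.001], [-0.175, 0.985, 0.001], [-0.001, 0.0, -1.0]]
ft_force: [-1.8, 0.2, 5.5]
finger_gap: 0.378
grasp_force: 59.2
```

Emit:
carry_out(travel=[[0, 0, -0.1], [0, 0, -0.15], [0, 0, -0.15], [0, 0, -0.15], [0, 0, -0.15], [0, 0, -0.15], [0, 0, -0.15], [0, 0, -0.15], [0, 0, -0.1], [0, 0, 0]], yaw=[0, 0, 0, 0, 0, 0, 0, 0, 0, 0])

```text
time: 4.37
tcp_pos: [487.2, 347.2, 62.0]
tcp_rot: [[-0.985, -0.175, 0.001], [-0.175, 0.985, 0.001], [-0.001, 0.0, -1.0]]
ft_force: [-0.0, -0.2, -2.2]
finger_gap: 0.375
grasp_force: 59.9
```

```bash
python3 - <<'E'
from h import *
print(readout.get_state())
p,d=vision.camera("top"); q,e=vision.camera("scene"); P=cloud("scene",e); 
a=cv2.resize(p[190:300,90:210],None,fx=3.3,fy=3.3,interpolation=cv2.INTER_CUBIC); b=cv2.resize(q[240:380,310:450],(0,0),fx=2.6,fy=2.6,interpolation=cv2.INTER_CUBIC)
h=min(len(a),len(b)); cv2.imwrite("pics/c3.png",np.hstack([a[:h],b[:h]])[:,:,::-1])
np.savez("s3.npz",p=p,d=d,q=q,e=e)
E
```

```text
{'time': 4.3667, 'q': array([ 2.41190035e+01,  2.46574199e+01,  9.52713330e+01, -5.79400671e-04,
        5.99835457e+01, -7.59728120e+01]), 'qvel': array([ 0.02772274,  0.59958978,  0.38478416,  0.00370545, -0.66658372,
       -0.08690645]), 'joint_efforts': array([ 5.60869148e-02, -5.21436489e+01, -2.98224539e+01, -2.59577797e-02,
        1.83826019e-01,  5.80137166e-04]), 'tcp_pos': array([487.19232496, 347.19033662,  61.95061579]), 'tcp_rot': array([[-9.84526294e-01, -1.75231319e-01,  1.40062488e-03],
       [-1.75230606e-01,  9.84527223e-01,  6.17493643e-04],
       [-1.48715755e-03,  3.62506382e-04, -9.99998828e-01]]), 'ft_force': array([-0.03428284, -0.245036  , -2.24853753]), 'moment': array([0.02325919, 0.04613731, 0.01301036]), 'grasp_force': 59.86268877983093, 'finger_gap': 0.37528633116724736}
```

View pics/c3.png

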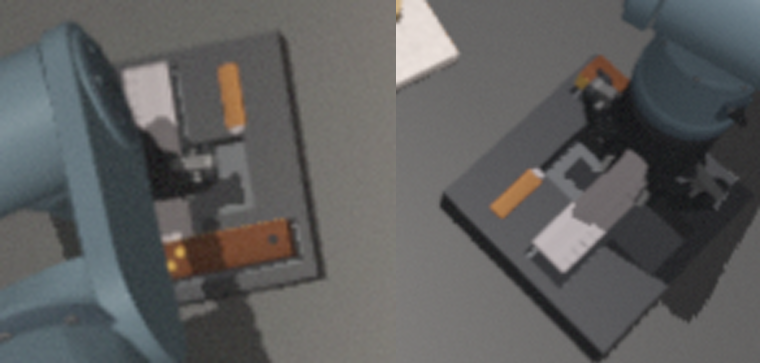

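The square is lifted and hangs level. The blade shows in both crops: at (150,90) in the top one and (590,220) in the scene one. I'll check its tilt and where it sits in the grip.

```bash
python3 - <<'E'
from h import *
D=np.load("s3.npz"); 
o=np.array([444.7,358.1]); u=Rz(10.1)[:,0]; v=Rz(10.1)[:,1]
for n,im,dep in(("scene",D["q"],D["e"]),("top",D["p"],D["d"])):
    P=cloud(n,dep); x=(P[...,:2]-o)@u; y=(P[...,:2]-o)@v; z=P[...,2]
    hsv=cv2.cvtColor(im,cv2.COLOR_RGB2HSV)
    for nm,m in(("blade",(x>70)&(x<138)&(y<-4)&(y>-31)&(hsv[...,1]<50)&(im[...,0]>110)&(z>50)),("stock",(x>-26)&(x<-3)&(y>-105)&(y<-3)&(z>55)&(z<95))):
        if m.sum()<30: continue
        A=np.c_[x[m],y[m],np.ones(m.sum())]; f=np.linalg.lstsq(A,z[m],rcond=None)[0]; print(n,nm,m.sum(),"slopes",f[:2].round(3),"z",np.median(z[m]).round(1),"y",y[m].min().round(1),y[m].max().round(1),"xmax",x[m].max().round(1))
# lines at blade top z ~ 29+38
for z in (64,67,70):
  for n,im in(("top",D["p"]),("scene",D["q"])):
    W=comp(n,im,"blade",(*(o+125*u-17.5*v),z),z); L=(W-o)@np.c_[u,v]
    L=L[(L[:,0]>105)]; print(z,n,"tip x",np.percentile(L[:,0],98).round(1),"y",np.percentile(L[:,1],[3,97]).round(1))
E
```

```text
scene blade 277 slopes [ 0.012 -0.029] z 66.4 y -31.0 -4.7 xmax 138.0
scene stock 65 slopes [ 0.005 -0.041] z 75.1 y -104.8 -75.1 xmax -4.1
top blade 187 slopes [-0.019  0.007] z 66.0 y -31.0 -4.6 xmax 137.8
top stock 324 slopes [-0.005  0.003] z 74.7 y -105.0 -15.0 xmax -3.1
64 top tip x 141.1 y [-35.7  -0.5]
64 scene tip x 139.6 y [-37.   -1.3]
67 top tip x 140.4 y [-36.5  -1.4]
67 scene tip x 140.7 y [-36.7  -1. ]
70 top tip x 139.7 y [-37.2  -2.2]
70 scene tip x 141.7 y [-36.3  -0.8]
```

```bash
python3 -c "
from h import *
x=P2W(547.2,62.4); print(x); plan(x,100,-4.17,16)"
```

```text
[550.287648  22.442256]
t 4.47 pos [486.7 347.   61.1] yaw 10.09 F [ 0.2  0.4 -2.6] gap 32.3
rows 16 travel [-0.092 -0.685] -0.081 yaw 0.149
```

Emit:
carry_out(travel=[[0, 0, -0.35], [-0.05, -0.3, -0.4], [-0.092, -0.6, -0.4], [-0.092, -0.68, -0.15], [-0.092, -0.68, 0], [-0.092, -0.68, 0], [-0.092, -0.68, 0], [-0.092, -0.68, 0], [-0.092, -0.68, 0], [-0.092, -0.68, 0]], yaw=[0, 0.1, 0.15, 0.15, 0.15, 0.15, 0.15, 0.15, 0.15, 0.15])

```text
time: 5.3
tcp_pos: [530.1, 179.5, 101.4]
tcp_rot: [[-0.999, -0.039, 0.002], [-0.039, 0.999, -0.0], [-0.002, -0.0, -1.0]]
ft_force: [-0.1, -0.4, -1.6]
finger_gap: 0.38
grasp_force: 60.1
```

```bash
python3 -c "
from h import *
plan(P2W(547.2,62.4),80,-4.17,8)"
```

```text
t 5.3 pos [530.1 179.5 101.4] yaw 2.21 F [-0.1 -0.4 -1.6] gap 32.3
rows 8 travel [-0.091 -0.654] 0.089 yaw 0.133
```

Emit:
carry_out(travel=[[-0.091, -0.654, 0], [-0.091, -0.654, 0], [-0.091, -0.654, 0], [-0.091, -0.654, 0], [-0.091, -0.654, 0], [-0.091, -0.654, 0], [-0.091, -0.65, 0.3], [-0.091, -0.5, 0.4], [0, 0, 0.3], [0, 0, 0]], yaw=[0.133, 0.133, 0.133, 0.133, 0.133, 0.133, 0.133, 0.133, 0, 0])

```text
time: 6.13
tcp_pos: [548.9, 27.8, 69.0]
tcp_rot: [[-0.997, 0.074, -0.002], [0.074, 0.997, 0.0], [0.002, 0.0, -1.0]]
ft_force: [-0.7, 0.5, -2.8]
finger_gap: 0.381
grasp_force: 60.2
```

```bash
python3 - <<'E'
from h import *
plan(P2W(547.2,62.4),30,-4.17,8)
p,d=vision.camera("top"); q,e=vision.camera("scene"); np.savez("s4.npz",p=p,d=d,q=q,e=e)
z=readout.get_state()["tcp_pos"][2]+4.3
for n,im in(("top",p),("scene",q)):
    W=comp(n,im,"blade",(*P2W(507.5+125,62.4),z),z); L=W@np.c_[UP,NP_]; k=L[:,0]>610; L=L[k]
    print(n,len(L),"tip u",np.percentile(L[:,0],98).round(1),"n",np.percentile(L[:,1],[3,97]).round(1))
E
```

```text
t 6.13 pos [548.9  27.8  69. ] yaw -4.22 F [-0.7  0.5 -2.8] gap 32.4
rows 8 travel [-0.007 -0.022] 0.163 yaw -0.001
top 375 tip u 630.0 n [ 33.9 135.9]
scene 1518 tip u 854.6 n [-13.4 219.3]
```

Emit:
carry_out(travel=[[-0.01, -0.03, 0.25], [-0.01, -0.03, 0.25], [-0.01, -0.03, 0.25], [-0.01, -0.03, 0.25], [-0.01, -0.03, 0.2], [0, -0.03, 0.15], [0, 0, 0.1], [0, 0, 0], [0, 0, 0], [0, 0, 0]], yaw=[0, 0, 0, 0, 0, 0, 0, 0, 0, 0])

```text
time: 7.07
tcp_pos: [551.4, 23.2, 26.8]
tcp_rot: [[-0.997, 0.071, 0.001], [0.071, 0.997, -0.0], [-0.001, -0.0, -1.0]]
ft_force: [0.3, 0.4, -2.4]
finger_gap: 0.381
grasp_force: 60.1
```

```bash
python3 - <<'E'
from h import *
plan(P2W(547.2,62.4),18,-4.17,8)
p,d=vision.camera("top"); q,e=vision.camera("scene"); np.savez("s5.npz",p=p,d=d,q=q,e=e)
a=cv2.resize(p[150:270,200:320],None,fx=3,fy=3,interpolation=cv2.INTER_CUBIC); b=cv2.resize(q[190:330,230:370],(0,0),fx=2.6,fy=2.6,interpolation=cv2.INTER_CUBIC)
h=min(len(a),len(b)); cv2.imwrite("pics/c4.png",np.hstack([a[:h],b[:h]])[:,:,::-1])
E
```

```text
t 7.07 pos [551.4  23.2  26.8] yaw -4.09 F [ 0.3  0.4 -2.4] gap 32.4
rows 8 travel [ 0.004 -0.003] 0.037 yaw 0.002
```

View pics/c4.png

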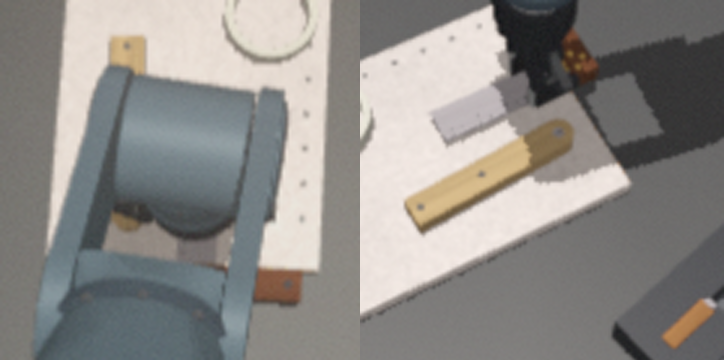

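The top crop shows the stock just in front of the panel edge at (275,285). The scene crop shows the blade parallel to the runner with a wide gap. Now I'll lower it.

Emit:
carry_out(travel=[[0.04, 0, 0.05], [0, 0, 0.05], [0, 0, 0.05], [0, 0, 0.04], [0, 0, 0.03], [0, 0, 0.02], [0, 0, 0.02], [0, 0, 0.02], [0, 0, 0], [0, 0, 0]], yaw=[0, 0, 0, 0, 0, 0, 0, 0, 0, 0])

```text
time: 8.0
tcp_pos: [549.9, 23.3, 18.0]
tcp_rot: [[-0.997, 0.071, -0.0], [0.071, 0.997, 0.0], [0.0, 0.0, -1.0]]
ft_force: [-0.2, 0.2, -3.3]
finger_gap: 0.376
grasp_force: 60.2
```

```bash
python3 -c "
from h import *
plan(P2W(547.2,62.4),18,-4.17,8); print(readout.get_state()['moment'])"
```

```text
t 8.0 pos [549.9  23.3  18. ] yaw -4.09 F [-0.2  0.2 -3.3] gap 32.0
rows 8 travel [-0.002 -0.003] 0.0 yaw 0.002
[ 0.06747499 -0.00540982 -0.01041383]
```

Emit:
carry_out(travel=[[0, 0, 0.02], [0, 0, 0.02], [0, 0, 0], [0, 0, 0], [0, 0, 0], [0, 0, 0], [0, 0, 0], [0, 0, 0], [0, 0, 0], [0, 0, 0]], yaw=[0, 0, 0, 0, 0, 0, 0, 0, 0, 0])

```text
time: 8.83
tcp_pos: [550.0, 23.3, 17.6]
tcp_rot: [[-0.997, 0.071, 0.0], [0.071, 0.997, -0.0], [-0.0, -0.0, -1.0]]
ft_force: [-2.9, 1.0, 6.4]
finger_gap: 0.375
grasp_force: 64.6
```

Contact with the panel. Next I'll slide it forward until the stock meets the edge.

Emit:
carry_out(travel=[[0, 0, -0.01], [-0.02, 0, 0], [-0.02, 0, 0], [-0.02, 0, 0], [-0.02, 0, 0], [0, 0, 0], [0, 0, 0], [0, 0, 0], [0, 0, 0], [0, 0, 0]], yaw=[0, 0, 0, 0, 0, 0, 0, 0, 0, 0])

```text
time: 9.67
tcp_pos: [550.1, 23.3, 17.6]
tcp_rot: [[-0.997, 0.071, -0.005], [0.071, 0.997, 0.0], [0.005, -0.0, -1.0]]
ft_force: [-11.1, -0.9, 14.1]
finger_gap: 0.378
grasp_force: 69.2
```

Emit:
carry_out(travel=[[0.03, 0, -0.01], [0.03, 0, 0], [0, 0, 0], [0, 0, 0], [0, 0, 0], [0, 0, 0], [0, 0, 0], [0, 0, 0], [0, 0, 0], [0, 0, 0]], yaw=[0, 0, 0, 0, 0, 0, 0, 0, 0, 0])

```text
time: 10.5
tcp_pos: [550.2, 23.3, 17.6]
tcp_rot: [[-0.997, 0.071, -0.001], [0.071, 0.997, 0.0], [0.001, -0.0, -1.0]]
ft_force: [-4.5, -0.2, 5.5]
finger_gap: 0.379
grasp_force: 65.0
```

Emit:
carry_out(travel=[[0, 0, 0], [0, 0, 0], [0, 0, 0], [0, 0, 0], [0, 0, 0], [0, 0, 0], [0, 0, 0], [0, 0, 0], [0, 0, 0], [0, 0, 0]], yaw=[0, 0, 0, 0, 0, 0, 0, 0, 0, 0], fingers=0.2)

```text
time: 11.33
tcp_pos: [550.5, 23.3, 17.5]
tcp_rot: [[-0.997, 0.071, 0.0], [0.071, 0.997, -0.0], [-0.0, 0.0, -1.0]]
ft_force: [-0.6, -0.2, 0.3]
finger_gap: 0.601
grasp_force: 0.0
```

Emit:
carry_out(travel=[[0, 0, -0.2], [0, 0, -0.5], [0, 0, -0.8], [0, 0, -0.8], [0.3, -0.8, -0.8], [0.3, -0.9, -0.5], [0.3, -0.9, 0], [0.3, -0.9, 0], [0.3, -0.9, 0], [0.3, -0.9, 0]], yaw=[0, 0, 0, 0, 0, 0, 0, 0, 0, 0])

```text
time: 12.17
tcp_pos: [484.8, -132.6, 126.3]
tcp_rot: [[-0.997, 0.071, 0.001], [0.071, 0.997, -0.001], [-0.001, -0.0, -1.0]]
ft_force: [0.3, 0.3, 0.4]
finger_gap: 0.6
grasp_force: 0.0
```

```bash
python3 - <<'E'
from h import *
plan(P2W(547.2,62.4),18,-4.17,8)
p,d=vision.camera("top"); q,e=vision.camera("scene"); np.savez("s6.npz",p=p,d=d,q=q,e=e)
a=cv2.resize(p[150:270,200:320],None,fx=4.2,fy=4.2,interpolation=cv2.INTER_CUBIC)[:, :390]; b=cv2.resize(q[190:330,230:360],(0,0),fx=3.1,fy=3.1,interpolation=cv2.INTER_CUBIC)
h=min(len(a),len(b)); cv2.imwrite("pics/c5.png",np.hstack([a[:h],b[:h]])[:,:,::-1])
E
```

```text
t 12.17 pos [ 484.8 -132.6  126.3] yaw -4.07 F [0.3 0.3 0.4] gap 51.0
rows 8 travel [-0.226  0.664] 0.451 yaw 0.002
```

View pics/c5.png

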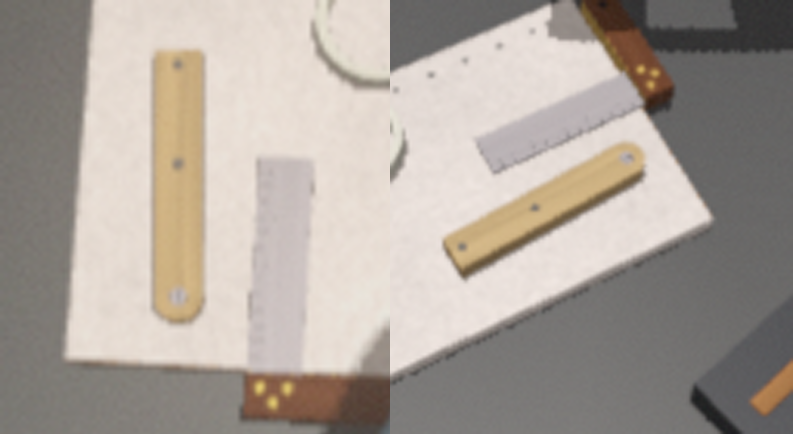

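The square lies with its stock along the edge: blade x 250–312 and stock top at y≈375 in the top crop. The runner is about 50 px to its left. Next I'll measure the residuals.

```bash
cat >> h.py <<'E'
def blade_panel(n,im,u0=525,u1=640,nc=60,z=22):
    """edges of the blade lying on the panel: rows across it, threshold on mid level; returns panel coords"""
    g=im[...,0].astype(np.float32); out=[[],[]]
    for u in np.arange(u0,u1,2.5):
        ns=np.arange(nc-32,nc+32,.5); px=proj(n,[(*P2W(u,k),z) for k in ns]).astype(np.float32)
        pr=cv2.remap(g,px[:,0].reshape(1,-1),px[:,1].reshape(1,-1),cv2.INTER_LINEAR).ravel(); pr=cv2.GaussianBlur(pr.reshape(1,-1),(9,1),1.5).ravel()
        dd=np.gradient(pr); mid=len(ns)//2
        out[0].append((u,ns[:mid][dd[:mid].argmin()])); out[1].append((u,ns[mid:][dd[mid:].argmax()]))
    r=[]
    for o in out:
        o=np.array(o); m=np.median(o[:,1]); k=abs(o[:,1]-m)<4; f=np.polyfit(o[k,0],o[k,1],1); r.append((round(np.polyval(f,511),1),round(np.polyval(f,651),1),int(k.sum()),round(float(np.degrees(f[0])),2)))
    return r
def stockfront(n,im,near,z=31):
    W=comp(n,im,"stock",near,z); return [((np.array([s[0],s[1]])@np.c_[UP,NP_]).round(1),s[2]) for s in sides(W) if s]
E
python3 - <<'E'
from h import *
D=np.load("s6.npz")
for n,im in(("top",D["p"]),("scene",D["q"])):
    print(n,"blade",blade_panel(n,im,nc=62))
    print(" stock",stockfront(n,im,(*P2W(494,70),31)))
    W=comp(n,im,"panel",(*P2W(540,150),18),18); L=W@np.c_[UP,NP_]
    k=(L[:,1]>105)&(L[:,1]<185)&(abs(L[:,0]-511)<8); f=np.polyfit(L[k,1],L[k,0],1); print(" front",k.sum(),np.polyval(f,[110,190]).round(1))
    W=comp(n,im,"wood",(632,84,38),38); print(" runner",sides(W))
E
```

```text
top blade [(np.float64(45.6), np.float64(44.4), 46, -0.49), (np.float64(81.0), np.float64(80.9), 46, -0.05)]
 stock [(array([502.2,   5.4]), 46.3), (array([507.5,  42.2]), 87.7), (array([492.2,  79.8]), -3.26), (array([479.3,  44. ]), 86.66)]
 front 121 [510.2 510.3]
 runner [(629.5, 68.9, -0.35), (717.6, 84.7, 88.88), (614.5, 98.7, -0.1), (543.5, 81.1, -82.97)]
scene blade [(np.float64(45.3), np.float64(45.6), 46, 0.14), (np.float64(82.5), np.float64(83.0), 46, 0.21)]
 stock [(array([498.3, -27.7]), -6.84), (array([515.1,  17.1]), 87.39), (array([499.6,  85.7]), 8.23), (array([481.9,  30.2]), 88.81)]
 front 100 [510.7 510.6]
 runner [(633.2, 70.3, -0.22), (720.1, 86.9, 85.9), (633.4, 99.6, -0.37), (545.8, 83.7, -86.97)]
```

Emit:
carry_out(travel=[[0, 0, 0], [0, 0, 0], [0, 0, 0], [0, 0, 0], [0, 0, 0], [0, 0, 0], [0, 0, 0], [0, 0, 0], [0, 0, 0], [0, 0, 0]], yaw=[0.9, 0.95, 0.95, 0.95, 0.95, 0.95, 0.95, 0.95, 0.95, 0.9], fingers=0.4)

```text
time: 13.1
tcp_pos: [485.5, -130.8, 125.8]
tcp_rot: [[-0.489, 0.872, 0.0], [0.872, 0.489, 0.0], [-0.0, 0.0, -1.0]]
ft_force: [-0.3, 0.4, -0.5]
finger_gap: 0.697
grasp_force: 0.0
```

```bash
python3 -c "
from h import *
plan(P2W(494,10),70,-94.17,9); print(readout.get_state()['q'])"
```

```text
t 13.1 pos [ 485.5 -130.8  125.8] yaw -60.75 F [-0.3  0.4 -0.5] gap 59.3
rows 9 travel [0.374 0.127] 0.207 yaw 0.619
[-2.86360788e+01  8.36044543e+00  1.07620192e+02  1.29882452e-02
  6.40089653e+01 -5.78941696e+01]
```

Emit:
carry_out(travel=[[0.374, 0.127, 0.207], [0.374, 0.127, 0.207], [0.374, 0.127, 0.207], [0.374, 0.127, 0.207], [0.374, 0.127, 0.207], [0.374, 0.127, 0.207], [0.374, 0.127, 0.207], [0.374, 0.127, 0.207], [0.374, 0.127, 0.207], [0, 0, 0]], yaw=[0.619, 0.619, 0.619, 0.619, 0.619, 0.619, 0.619, 0.619, 0.619, 0])

```text
time: 13.93
tcp_pos: [492.4, -24.2, 68.8]
tcp_rot: [[0.069, 0.998, -0.001], [0.998, -0.069, 0.001], [0.001, -0.002, -1.0]]
ft_force: [-0.6, 0.4, 0.8]
finger_gap: 0.699
grasp_force: 0.0
```

```bash
python3 - <<'E'
from h import *
p,d=vision.camera("top"); q,e=vision.camera("scene"); np.savez("s7.npz",p=p,d=d,q=q,e=e)
plan(P2W(494,10),21,-94.17,8)
for n,im in(("top",p),("scene",q)):
    print(n,stockfront(n,im,(*P2W(494,70),31)))
E
```

```text
t 14.03 pos [492.8 -26.   69.7] yaw -93.72 F [ 0.1 -1.3 -0.4] gap 59.2
rows 8 travel [0.    0.003] 0.203 yaw 0.009
top [(array([497.4,  66.7]), -6.78), (array([502. ,  70.7]), 80.62), (array([496.6,  74.6]), -0.73), (array([492.3,  69.9]), -74.1)]
scene [(array([490.5, -29.1]), 19.58), (array([515.6,  26.2]), 85.46), (array([499.4,  85.4]), -1.47), (array([483.6,  30.4]), 86.67)]
```

Emit:
carry_out(travel=[[0, 0, 0.27], [0, 0, 0.27], [0, 0, 0.27], [0, 0, 0.27], [0, 0, 0.27], [0, 0, 0.25], [0, 0, 0], [0, 0, 0], [0, 0, 0], [0, 0, 0]], yaw=[0.05, 0, 0, 0, 0, 0, 0, 0, 0, 0])

```text
time: 14.87
tcp_pos: [493.2, -26.7, 22.0]
tcp_rot: [[0.073, 0.997, 0.001], [0.997, -0.073, -0.0], [-0.0, 0.001, -1.0]]
ft_force: [0.2, 0.4, 0.5]
finger_gap: 0.695
grasp_force: 0.0
```

```bash
python3 -c "
from h import *
plan(P2W(494,10),21,-94.17,1)"
```

```text
t 14.87 pos [493.2 -26.7  22. ] yaw -94.21 F [0.2 0.4 0.5] gap 59.1
rows 1 travel [0.025 0.005] 0.032 yaw -0.007
```

Emit:
carry_out(travel=[[0, 0, 0.03], [0, 0, 0], [0, 0, 0], [0, 0, 0], [0, 0, 0], [0, 0, 0], [0, 0, 0], [0, 0, 0], [0, 0, 0], [0, 0, 0]], yaw=[0, 0, 0, 0, 0, 0, 0, 0, 0, 0], fingers=-1)

```text
time: 15.7
tcp_pos: [492.9, -26.6, 20.8]
tcp_rot: [[0.073, 0.997, 0.0], [0.997, -0.073, -0.0], [-0.0, 0.0, -1.0]]
ft_force: [-1.6, -0.0, 4.9]
finger_gap: 0.305
grasp_force: 61.5
```

Emit:
carry_out(travel=[[0, 0, -0.01], [0, 0.03, 0], [0, 0.03, 0], [0, 0.03, 0], [0, 0, 0], [0, 0, 0], [0, 0, 0], [0, 0, 0], [0, 0, 0], [0, 0, 0]], yaw=[0, 0, 0, 0, 0, 0, 0, 0, 0, 0])

```text
time: 16.53
tcp_pos: [494.2, -26.6, 20.6]
tcp_rot: [[0.073, 0.997, -0.003], [0.997, -0.073, 0.0], [0.0, -0.003, -1.0]]
ft_force: [-4.4, -1.3, 6.3]
finger_gap: 0.305
grasp_force: 61.8
```

Emit:
carry_out(travel=[[0, 0, -0.02], [0, 0.03, 0], [0, 0.03, 0], [0, 0.03, 0], [0, 0, 0], [0, 0, 0], [0, 0, 0], [0, 0, 0], [0, 0, 0], [0, 0, 0]], yaw=[0, 0, 0, 0, 0, 0, 0, 0, 0, 0])

```text
time: 17.37
tcp_pos: [496.2, -26.6, 21.0]
tcp_rot: [[0.073, 0.997, -0.005], [0.997, -0.073, 0.001], [0.0, -0.005, -1.0]]
ft_force: [-9.8, -0.8, 6.8]
finger_gap: 0.308
grasp_force: 61.9
```

Stock is now at u≈510.8 with 9.8 N of push, so it is against the edge. I'll ease the push and slide along the edge toward the nose.

Emit:
carry_out(travel=[[0, -0.03, -0.01], [0.1, 0, 0], [0.1, 0, 0], [0.1, 0, 0], [0.1, 0, 0], [0.1, 0, 0], [0.1, 0, 0], [0.1, 0, 0], [0.1, 0, 0], [0, 0, 0]], yaw=[0, 0, 0, 0, 0, 0, 0, 0, 0, 0])

```text
time: 18.2
tcp_pos: [497.8, -3.5, 21.3]
tcp_rot: [[0.073, 0.997, -0.003], [0.997, -0.073, -0.001], [-0.001, -0.003, -1.0]]
ft_force: [-6.5, -5.5, 1.6]
finger_gap: 0.309
grasp_force: 61.3
```

```bash
python3 - <<'E'
from h import *
s=readout.get_state(); print(s["tcp_pos"][:2]@np.c_[UP,NP_], s["tcp_rot"][:,2], s["moment"],s["ft_force"])
p,d=vision.camera("top"); q,e=vision.camera("scene"); np.savez("s8.npz",p=p,d=d,q=q,e=e)
s=readout.get_state(); print(s["tcp_pos"]@np.r_[np.c_[UP,NP_],[[0,0]]], s["tcp_pos"][2],s["ft_force"])
for n,im in(("top",p),("scene",q)):
    print(n,"blade",blade_panel(n,im,u0=540,u1=645,nc=85.5))
    W=comp(n,im,"wood",(632,84,38),38); print(" runner",sides(W))
E
```

```text
[496.76253952  32.69414886] [-0.00287553 -0.00117947 -0.99999517] [-0.80202804  1.01174841 -0.19346316] [-6.51992035 -5.53606754  1.57814643]
[496.78200529  32.70049941] 21.2685101601763 [-7.11505823 -4.0843919   1.99775494]
top blade [(np.float64(78.7), np.float64(68.2), 3, -4.3), (np.float64(103.5), np.float64(103.5), 21, 0.01)]
 runner [(644.6, 68.8, -0.34), (717.6, 84.7, 88.88), (634.4, 98.7, -0.1), (547.4, 90.7, -38.2)]
scene blade [(np.float64(68.4), np.float64(68.5), 42, 0.03), (np.float64(104.0), np.float64(106.0), 40, 0.82)]
 runner [(545.1, 88.2, 86.42), (647.2, 70.0, 0.16), (720.0, 85.1, 86.73), (632.5, 99.7, -0.4)]
```

Emit:
carry_out(travel=[[0.06, 0, 0], [0.06, 0, 0], [0.05, 0, 0], [0.03, 0, 0], [0, 0, 0], [0, 0, 0], [0, 0, 0], [0, 0, 0], [0, 0, 0], [0, 0, 0]], yaw=[0, 0, 0, 0, 0, 0, 0, 0, 0, 0])

```text
time: 19.13
tcp_pos: [498.3, 2.1, 21.3]
tcp_rot: [[0.073, 0.997, -0.003], [0.997, -0.073, -0.001], [-0.002, -0.003, -1.0]]
ft_force: [-6.4, -6.0, 1.8]
finger_gap: 0.304
grasp_force: 61.3
```

```bash
python3 - <<'E'
from h import *
s=readout.get_state(); print(s["tcp_pos"][:2]@np.c_[UP,NP_], s["ft_force"])
p,d=vision.camera("top"); q,e=vision.camera("scene")
for n,im in(("top",p),("scene",q)):
    print(n,"blade",blade_panel(n,im,u0=540,u1=645,nc=91))
    W=comp(n,im,"wood",(632,84,38),38); print(" runner",sides(W))
E
```

```text
[496.78288349  38.32387719] [-6.35888646 -6.02425013  1.75580144]
top blade [(np.float64(69.3), np.float64(74.1), 16, 1.98), (np.float64(108.7), np.float64(109.3), 19, 0.24)]
 runner [(651.5, 68.8, -0.33), (717.6, 84.7, 88.88), (632.5, 98.7, -0.09), None]
scene blade [(np.float64(74.2), np.float64(74.1), 42, -0.06), (np.float64(103.0), np.float64(106.8), 37, 1.53)]
 runner [(632.6, 70.0, -0.08), (720.0, 82.9, 86.73), (633.4, 99.6, -0.36), (546.9, 85.6, -77.83)]
```

Emit:
carry_out(travel=[[0.02, 0, 0], [0.02, 0, 0], [0.02, 0, 0], [0, 0, 0], [0, 0, 0], [0, 0, 0], [0, 0, 0], [0, 0, 0], [0, 0, 0], [0, 0, 0]], yaw=[0, 0, 0, 0, 0, 0, 0, 0, 0, 0])

```text
time: 20.07
tcp_pos: [498.3, 3.1, 21.2]
tcp_rot: [[0.073, 0.997, -0.003], [0.997, -0.073, -0.003], [-0.003, -0.003, -1.0]]
ft_force: [-8.1, -9.6, 2.9]
finger_gap: 0.306
grasp_force: 61.3
```

Fy rises as it stalls, so the blade is at the nose (n≈110.3). I'll relax and release.

Emit:
carry_out(travel=[[-0.03, -0.02, 0], [-0.03, -0.02, 0], [0, 0, 0], [0, 0, 0], [0, 0, 0], [0, 0, 0], [0, 0, 0], [0, 0, 0], [0, 0, 0], [0, 0, 0]], yaw=[0, 0, 0, 0, 0, 0, 0, 0, 0, 0])

```text
time: 20.9
tcp_pos: [498.3, 3.0, 21.8]
tcp_rot: [[0.073, 0.997, -0.0], [0.997, -0.073, -0.0], [-0.0, -0.0, -1.0]]
ft_force: [-2.1, -3.0, -2.5]
finger_gap: 0.305
grasp_force: 60.7
```

Emit:
carry_out(travel=[[0, 0, 0], [0, 0, 0], [0, 0, 0], [0, 0, 0], [0, 0, 0], [0, 0, 0], [0, 0, -0.2], [0, 0, -0.5], [0, 0, -0.7], [0, 0, -0.8]], yaw=[0, 0, 0, 0, 0, 0, 0, 0, 0, 0], fingers=0.3)

```text
time: 21.73
tcp_pos: [497.3, 3.3, 88.0]
tcp_rot: [[0.074, 0.997, -0.002], [0.997, -0.074, 0.001], [0.0, -0.002, -1.0]]
ft_force: [0.5, 0.2, -0.4]
finger_gap: 0.652
grasp_force: 0.0
```

```bash
python3 - <<'E'
from h import *
p,d=vision.camera("top"); q,e=vision.camera("scene"); np.savez("s9.npz",p=p,d=d,q=q,e=e)
for n,im in(("top",p),("scene",q)):
    print(n,"blade",blade_panel(n,im,u0=540,u1=645,nc=92.4), stockfront(n,im,(*P2W(494,90),31)))
plan(P2W(550,60),110,-50,10)
E
```

```text
top blade [(np.float64(75.2), np.float64(72.9), 19, -0.93), (np.float64(128.9), np.float64(99.4), 15, -12.07)] [(array([490.3,  88.6]), -31.71), (array([500.3,  93.5]), 47.17), (array([503.6, 103.9]), -46.19), (array([495.1, 101. ]), 64.88)]
scene blade [(np.float64(75.7), np.float64(74.8), 39, -0.37), (np.float64(104.0), np.float64(107.1), 34, 1.27)] [(array([493.9,   1.2]), 20.32), (array([515.5,  59.1]), 86.7), (array([498.7, 110. ]), -0.21), (array([486.6,  52.7]), 86.3)]
t 21.83 pos [501.4   2.5  92. ] yaw -94.21 F [0.4 0.2 1.1] gap 55.2
rows 10 travel [0.01  0.186] -0.06 yaw -0.737
```

Emit:
carry_out(travel=[[0.01, 0.19, -0.1], [0.01, 0.19, -0.1], [0.01, 0.19, -0.1], [0.01, 0.19, -0.1], [0.01, 0.19, -0.1], [0.01, 0.19, 0], [0.01, 0.19, 0], [0.01, 0.19, 0], [0.01, 0.19, 0], [0.01, 0.19, 0]], yaw=[-0.74, -0.74, -0.74, -0.74, -0.74, -0.74, -0.74, -0.74, -0.74, -0.74], fingers=1)

```text
time: 22.67
tcp_pos: [550.9, 21.2, 102.3]
tcp_rot: [[-0.648, 0.762, -0.001], [0.762, 0.648, 0.0], [0.001, -0.0, -1.0]]
ft_force: [0.8, 0.3, 0.9]
finger_gap: 0.997
grasp_force: 0.0
```

```bash
python3 -c "
from h import *
plan(P2W(691,125),90,-4.17,9)"
```

```text
t 22.67 pos [550.9  21.2 102.3] yaw -49.6 F [0.8 0.3 0.9] gap 84.7
rows 9 travel [-0.389  0.451] 0.046 yaw -0.841
```

Emit:
carry_out(travel=[[-0.389, 0.451, 0.045], [-0.389, 0.451, 0.045], [-0.389, 0.451, 0.045], [-0.389, 0.451, 0.045], [-0.389, 0.451, 0.045], [-0.389, 0.451, 0.045], [-0.389, 0.451, 0.045], [-0.389, 0.451, 0.045], [-0.389, 0.451, 0.045], [0, 0, 0]], yaw=[-0.841, -0.841, -0.841, -0.841, -0.841, -0.841, -0.841, -0.841, -0.841, 0])

```text
time: 23.5
tcp_pos: [699.9, 75.5, 89.7]
tcp_rot: [[-0.997, 0.071, 0.0], [0.071, 0.997, 0.001], [-0.0, 0.001, -1.0]]
ft_force: [-0.9, 0.2, 0.8]
finger_gap: 0.999
grasp_force: 0.0
```

```bash
python3 - <<'E'
from h import *
q,e=vision.camera("scene")
print("blade",blade_panel("scene",q,u0=540,u1=645,nc=92.4)); print(sides(comp("scene",q,"wood",(600,84,38),38)))
plan(P2W(691,125),23,-4.17,7)
E
```

```text
blade [(np.float64(75.0), np.float64(75.2), 42, 0.08), (np.float64(121.0), np.float64(123.4), 40, 1.0)]
[(617.3, 85.5, -5.06), (651.6, 91.5, 89.11), (610.3, 100.5, -0.34), (569.1, 94.3, 83.7)]
t 23.55 pos [698.8  74.5  89.6] yaw -4.33 F [ 1.1 -0.4  1.3] gap 85.0
rows 7 travel [ 0.003 -0.001] 0.317 yaw -0.004
```

Emit:
carry_out(travel=[[0, 0, 0.32], [0, 0, 0.32], [0, 0, 0.32], [0, 0, 0.32], [0, 0, 0.32], [0, 0, 0.32], [0, 0, 0.3], [0, 0, 0], [0, 0, 0], [0, 0, 0]], yaw=[0, 0, 0, 0, 0, 0, 0, 0, 0, 0])

```text
time: 24.38
tcp_pos: [699.0, 73.5, 24.4]
tcp_rot: [[-0.997, 0.077, 0.001], [0.077, 0.997, -0.0], [-0.001, 0.0, -1.0]]
ft_force: [-0.1, -0.7, 0.1]
finger_gap: 1.001
grasp_force: 0.0
```

```bash
python3 -c "
from h import *
plan(P2W(691,125.2),23,-4.17,1)"
```

```text
t 24.38 pos [699.   73.5  24.4] yaw -4.4 F [-0.1 -0.7  0.1] gap 85.1
rows 1 travel [0.026 0.034] 0.048 yaw -0.039
```

Emit:
carry_out(travel=[[0, 0.033, 0], [0, 0, 0], [0, 0, 0], [0, 0, 0], [0, 0, 0], [0, 0, 0], [0, 0, 0], [0, 0, 0], [0, 0, 0], [0, 0, 0]], yaw=[-0.035, 0, 0, 0, 0, 0, 0, 0, 0, 0], fingers=-1)

```text
time: 25.22
tcp_pos: [699.1, 74.7, 24.9]
tcp_rot: [[-0.997, 0.073, 0.001], [0.073, 0.997, 0.0], [-0.001, 0.0, -1.0]]
ft_force: [-1.2, 2.2, 4.7]
finger_gap: 0.333
grasp_force: 62.0
```

```bash
python3 - <<'E'
from h import *
q,e=vision.camera("scene")
print("blade",blade_panel("scene",q,u0=540,u1=645,nc=92.4)); print(sides(comp("scene",q,"wood",(600,84,38),38)))
plan(P2W(691,125.2),23,-4.17,1); print(readout.get_state()["moment"])
E
```

```text
blade [(np.float64(74.6), np.float64(75.4), 35, 0.33), (np.float64(120.9), np.float64(116.7), 39, -1.69)]
[(615.2, 78.9, -7.48), (651.8, 84.0, 84.1), (616.2, 96.8, -4.1), (578.6, 89.4, -89.56)]
t 25.27 pos [699.1  74.7  24.9] yaw -4.19 F [-1.1  1.1  6.1] gap 28.1
rows 1 travel [ 0.028 -0.006] 0.063 yaw -0.004
[ 0.24176874  0.26001246 -0.01338194]
```

Runner's side now reads −4.1°, against −4.17° for the panel. I'll release it, withdraw and check.

Emit:
carry_out(travel=[[0, 0, 0], [0, 0, 0], [0, 0, 0], [0, 0, 0], [0, 0, 0], [0, 0, 0], [0, 0, -0.2], [0, 0, -0.5], [0, 0, -0.8], [0, 0, -0.8]], yaw=[0, 0, 0, 0, 0, 0, 0, 0, 0, 0], fingers=0.4)

```text
time: 26.1
tcp_pos: [698.3, 74.6, 94.4]
tcp_rot: [[-0.997, 0.073, -0.001], [0.073, 0.997, 0.0], [0.001, -0.0, -1.0]]
ft_force: [0.9, -0.5, 1.2]
finger_gap: 0.704
grasp_force: 0.0
```

Emit:
carry_out(travel=[[0, 0, -0.8], [0, 0, -0.8], [0.5, 0.5, -0.8], [0.5, 0.8, 0], [0.5, 0.8, 0], [0.5, 0.8, 0], [0.5, 0.8, 0], [0.5, 0.8, 0], [0.5, 0.8, 0], [0.5, 0.8, 0]], yaw=[0, 0, 0, 0, 0, 0, 0, 0, 0, 0])

```text
time: 26.93
tcp_pos: [592.0, 267.1, 167.1]
tcp_rot: [[-0.997, 0.073, 0.002], [0.073, 0.997, 0.0], [-0.002, 0.001, -1.0]]
ft_force: [-0.4, -0.6, -0.0]
finger_gap: 0.698
grasp_force: 0.0
```

```bash
python3 - <<'E'
from h import *
p,d=vision.camera("top"); q,e=vision.camera("scene"); np.savez("s10.npz",p=p,d=d,q=q,e=e)
for n,im in(("top",p),("scene",q)):
    print(n,"blade",blade_panel(n,im,u0=530,u1=640,nc=92.4)[0]); print(" runner",sides(comp(n,im,"wood",(*P2W(600,125),38),38)))
    print(" stock",stockfront(n,im,(*P2W(494,60),31)))
a=cv2.resize(p[150:270,200:320],None,fx=4.2,fy=4.2,interpolation=cv2.INTER_CUBIC)[:, :390]; b=cv2.resize(q[190:330,230:360],(0,0),fx=3.1,fy=3.1,interpolation=cv2.INTER_CUBIC)
h=min(len(a),len(b)); cv2.imwrite("pics/c6.png",np.hstack([a[:h],b[:h]])[:,:,::-1])
print(readout.get_state()["tcp_pos"])
E
```

```text
top blade (np.float64(74.2), np.float64(73.8), 44, -0.17)
 runner [(616.8, 65.0, -4.34), (717.5, 71.5, 85.79), (631.0, 93.5, -4.34), (543.5, 83.6, 89.17)]
 stock [(array([ 4.95e+02, -1.00e-01]), -5.28), (array([509.6,  58.4]), 85.06), (array([482.4,  56.7]), 85.66)]
scene blade (np.float64(75.0), np.float64(74.7), 44, -0.12)
 runner [(632.0, 65.0, -4.08), (719.5, 72.7, 83.7), (634.4, 94.4, -4.16), (546.1, 87.3, 81.22)]
 stock [(array([ 4.994e+02, -2.000e-01]), -6.05), (array([514.9,  54.6]), 86.78), (array([498.4, 111.8]), -6.7), (array([483.8,  56.1]), 85.98)]
[590.44501284 269.73880998 166.91139285]
```

View pics/c6.png

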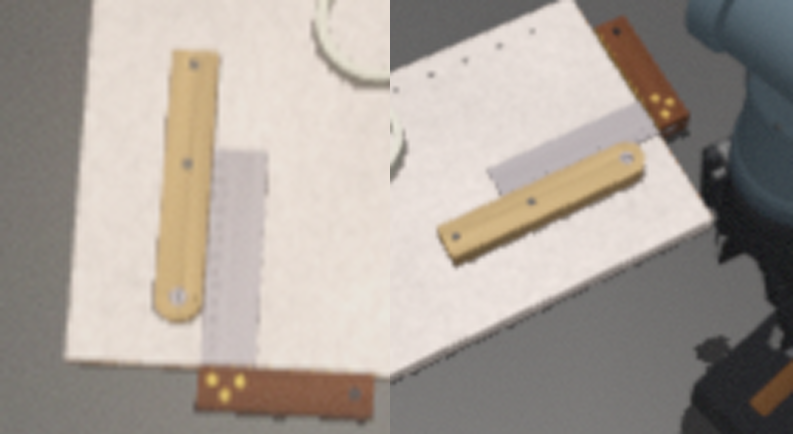

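The square sits flush on the edge, with the blade against the runner's side to within about 1 mm in both views. Runner yaw is −4.1 to −4.3° against the panel's −4.17°. The arm is clear, so I'll hand in.

```bash
python3 -c "
from h import *
print(ticket.close_job())"
```

```text
the job is handed in; nothing more can be done
None
```

The job is handed in at about 27 s, but the hand-in gave no verdict. By camera, the stock is flush along the front edge, the blade's outer edge is within about 1 mm of the runner's side, the runner is square within about 0.2°, the tape was not touched and the arm is clear.

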